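# Find the hidden stop notch in the jar-lining jig

### The job

Set the stop on the jar-lining jig: lift the yellow-handled stop key out of its wooden stand, lower its foot through the red-marked mouth of the blue slotted rail, and draw it along the slot with light downward pressure until the foot drops into the notch hidden under the lips. Push it fully down there, so that its brass collar sits flush on the rail, and leave it standing. Handle the rail gently, never bearing or shoving on it with more than about 25 N, and leave the jars, pots and brush where they are.

Things in the scene. Friction and masses are not known exactly. Their poses are not given: they have to be found in the camera images.
- key: the stop key, loose, 0.13 to 0.25 kg, upright. Origin: midway between the undersides of its two prongs; z up the handle. Prongs 6 (x) x 12 (y) mm, 13 high, centred at x = +-12.5 mm; crossbar 31 x 12 mm at z = 13 to 19; stem 6 (x) x 12 (y), z = 19 to 42; brass collar 44 (x) x 24 (y), z = 42 to 48; handle above. Same after a half turn about z.
- key_handle (a point): middle of the key's yellow handle, 75 mm above the key's origin. The handle is 18 mm (key x) by 24 mm (key y), from 48 to 98 mm above the origin; grip it from above, best across the 24 mm (fingers closing along key y).
- stand: pale wooden block 80 (x) x 60 (y) x 48 mm high, fixed; origin at the centre of its underside. At the start the key stands in its vertical hole (37 x 18 mm, 45 mm deep), collar resting on the block's top, key axes parallel to the block's, key origin 6 mm above the table. It lifts straight out.
- rail: the jig, a fixed rigid T-slot rail, blue walls, aluminium top, 60 (x) x 330 (y) x 48 mm high; origin on its underside, 150 mm from the mouth's end. Its slot runs along y. Inside is a track 39 mm wide with a flat level floor 17 mm above the origin; the lips beside the slot are 8 mm thick (z = 40 to 48). More than 25 N between rail and key or fingers spoils it. Oiled: friction about 0.3.
- rail_mouth (a point): centre of the red-marked mouth, level with the rail's top, 85 mm along +y from the rail's origin: an opening 39 mm (rail x) by 30 mm (rail y) that lets the key's foot down onto the track floor, 31 mm below, with key x along rail x (either way round).
- rail_slot (a point): on the slot's centre line at the rail's top, at rail y = -25 mm. The slot, 12 mm wide, runs from the mouth (y = +70 mm) to y = -100 mm; the key's stem slides in it, its foot under the lips with 4 mm of headroom. The notch's centre lies unseen anywhere from y = +20 to -70 mm: under each lip a pocket 17 mm long (y), 13 mm deep. In it the key sinks 11 mm, to collar on rail top.
- jar_a: bystander: finished squat red jar with blue foot and collar, 84 mm across, 116 mm high, loose, standing; origin: centre of its underside
- jar_b: bystander: finished squat red jar with blue foot and collar, 84 mm across, 116 mm high, loose, standing; origin: centre of its underside
- jar_c: bystander: finished squat red jar with blue foot and collar, 84 mm across, 116 mm high, loose, standing; origin: centre of its underside
- jar_d: bystander: finished squat red jar with blue foot and collar, 84 mm across, 116 mm high, loose, standing; origin: centre of its underside
- pot_a: bystander: small closed paint pot, white with a blue lid, 56 mm across, 46 mm high, loose; origin: centre of its underside
- pot_b: bystander: small closed paint pot, white with a green lid, 56 mm across, 46 mm high, loose; origin: centre of its underside
- brush: bystander: a paint brush lying flat, loose; origin on its underside
Things that resemble listed ones, but are neither listed nor needed, are in the scene too. What is meant by the key is not orange or purple, and is the smaller of those in its own colour.

How it is judged:
On the way, in this order (a step that is already met when the one before it is completed fails the run):
1. the key is lifted clear of its stand (foot above the stand's top) (z of key in the frame of stand above 0.05 m), for 0.05 s.
2. the foot stands on the track floor inside the red-marked mouth (z of key in the frame of rail between 0.012 and 0.021 m and y of key in the frame of rail between 0.066 and 0.1 m and x of key in the frame of rail between -0.007 and 0.007 m), for 0.05 s.
3. the foot slides on the track floor under the lips (z of key in the frame of rail between 0.012 and 0.021 m and y of key in the frame of rail between -0.1 and 0.056 m), for 0.05 s.
At the end, for the whole second after the job is handed in: The key stands released and at rest in the hidden notch: its origin is below 9 mm above the rail's underside plane (6 mm when the collar is flush), y between -85 and +35 mm and x within 6 mm of the slot in the rail's frame, and it leans less than 0.06 rad (z of key in the frame of rail below 0.009 m and y of key in the frame of rail between -0.085 and 0.035 m and x of key in the frame of rail between -0.006 and 0.006 m and angle between key's own z axis and vertical below 0.06 rad and linear speed of key below 0.01 m/s); the robot touches nothing.
It fails at once if the key presses or shoves on the rail with more than 25 N (contact force between key and rail above 25 N).
It fails at once if the fingers press on the rail with more than 25 N (contact force between the fingers and rail above 25 N).
It fails at once if a jar, a pot or the brush is moved by more than 25 mm (distance of any of jar_a, jar_b, jar_c, jar_d, pot_a, pot_b, brush from where it was at the start of the episode above 0.025 m).
It also fails if it takes over 72 s, if anything falls off the work surface, if the arm or the gripper's body presses on something with over 40 N, if the wrist force passes 120 N, or if a joint passes its speed limit or range.

### The arm

A 6-joint arm with a two-finger parallel gripper is mounted at the origin on the work surface. World frame = base frame: x ahead of the robot, y to its left, z up, the work surface at z = 0. Lengths are in m, angles in rad, forces in N, time in s.
With the tool pointing down it reaches from about 0.375 to 0.9 m from the base axis. Payload 3.1 kg.
Tool frame: the origin (TCP) lies between the finger pads; the fingertips stand manip.finger_overhang ahead of it and the grasp point (between the pads) lies 5 mm behind it (manip.finger_overhang is the distance from the TCP to the fingertips, in m); z points along the fingers, y is the line along which they close (so a half turn about z gives the same grasp; the last joint's range is limited). The gripper opens to 85 mm and grips with 20 to 120 N. Pads are 22 mm wide; open, the fingers measure 114 mm over their backs; the gripper's body (76 mm by 85 mm) begins 54 mm behind the grasp point. The pads swing forward as they close: fully open they stand 13 mm farther back than shut.
Start: joints at [1.161, 0.527, 1.433, -0, 1.181, -0.178], TCP at [0.144, 0.608, 0.245] pointing down, gripper open.
Joint ranges: [-3.08, 3.08], [-0.75, 2.2], [0.22, 2.44], [-1.43, 4.57], [0, 2.65], [-2.85, 2.85]. Speed limits (rad/s): [2.79, 2.79, 3.14, 3.14, 3.14, 3.14].

### API

Orientations are given as a unit quaternion [x, y, z, w].
In Python, from station import manip gives the robot as it stands.
- The arm moves only by the tool drive_tool, never from a script. Its argument "plan" is a list of rows, each a list of 7 numbers: the shift along the tool's x, y, z in m, then the turn, a rotation vector about the tool's x, y, z in degrees, then the opening, from -1 (shut) to 1 (fully open). In form: [[x, y, z, wx, wy, wz, gripper], ...]. A call has 1 to 10 rows; each row shifts and turns the commanded pose from where the row before left it, along the tool's axes as they then stand; what a row does not reach is not made up. A row lasts 1/10 s, in which the tool goes at most 50 mm and 8.59 degrees, less where a joint would pass 70% of its speed; a pose out of reach is approached as far as the arm can. A call is refused whole if a number of a shift passes 0.05 or a number of a turn 8.59, either way. A call with a gripper value outside its range is refused whole. The fingers move at their own pace and stop on an object; "newtons" is the grip in N (left out, the last holds). Time passes only in rows, so rows that do not move let the fingers close. It gives the time, the measured TCP pose, the force, the opening and the grip force at its end, in the units of the state.
- manip.sense(): the state, without advancing time (a new reading comes with each control period).
- manip.snapshot(name): name is "side" or "top" or "wrist"; returns a dict with "image" (384x512x3 uint8, red, green, blue), "z_map" (384x512 float32, m along the optical axis (not along the pixel's ray), 0 where there is no reading), "fov_y" (degrees; the focal length in pixels is half the picture's height over the tangent of half this angle, whatever the lens; pixels are square), "cx", "cy" (the principal point, pixels), "k1" (the pictures are not rectified: a ray, as slopes to the right and down, at radius r is drawn at 1 + k1 r^2 times it, then the intrinsics apply), "extrinsics" (4x4, takes a point from camera to world coordinates); the wrist camera has in their place "mount" (4x4, takes a point from camera to tool coordinates, whose origin is the TCP and whose axes are the flange's). Camera axes: x right, y up, looking along -z (the intrinsics and any distortion apply to the point x, -y, -z); pixel columns grow to the right and rows downward; lengths in m; the calibration is good to about 2 mm. A picture is of the moment at which its call begins: read the wrist's pose just before it.
- manip.sign_off(): hands the job in; it is judged then, once.
The state is a dict: "t": time; "q": joint angles; "qd": joint speeds; "tau": joint torques, N m; "tcp_pos": TCP position; "tool_rot": TCP orientation; "force": force on the tool from outside, world axes, zero at the start; "ft_torque": the same for the moment, N m; "finger_gap": opening from 0.0 (shut) to 1.0 (fully open); "gripper_force": force on a finger pad.
Only numpy, scipy, OpenCV 4.12 (cv2) and the standard library are available. Lean on these libraries where they do the work, as an engineer would, in place of code of your own. Each camera call takes 0.05 s, during which the arm holds its last target. There are 200 camera calls.

## Working session

There is one attempt and no reset: what is moved stays moved. The work goes in short steps, Python scripts to look and compute and a tool call to move; the robot and the scene stay as the last step left them, time stands still between calls to the robot, and variables do not carry over. Pictures are saved under pics/ and viewed, at most 10 in all, crops included, and the job is handed in when it is done.

Besides the shell and the picture viewer there is one more tool, called after "Emit:" in YAML: its name, and indented under it one key for each argument. drive_tool: Moves the arm, as the interface text tells. Its arguments: {"type":"object","properties":{"plan":{"type":"array"},"newtons":{"type":"number"}},"required":["plan"]}

```bash
mkdir -p pics
cat > h.py <<'E'
import numpy as np, cv2
from station import manip
from scipy.spatial.transform import Rotation as R
def snap(n):
    s=manip.sense(); d=manip.snapshot(n)
    if 'mount' in d:
        T=np.eye(4); T[:3,:3]=R.from_quat(s['tool_rot']).as_matrix(); T[:3,3]=s['tcp_pos']
        d['extrinsics']=T@np.array(d['mount'])
    return d
def cloud(d):
    z=d['z_map'];h,w=z.shape;f=h/2/np.tan(np.radians(d['fov_y'])/2)
    K=np.array([[f,0,d['cx']],[0,f,d['cy']],[0,0,1.]])
    v,u=np.mgrid[:h,:w].astype(float)
    p=cv2.undistortPoints(np.stack([u.ravel(),v.ravel()],1)[:,None],K,np.array([d['k1'],0,0,0.]))[:,0]
    zz=z.ravel(); P=np.stack([p[:,0]*zz,-p[:,1]*zz,-zz,np.ones_like(zz)])
    W=(np.array(d['extrinsics'])@P)[:3].T.reshape(h,w,3); W[z==0]=np.nan
    return W
E
python3 - <<'E'
from h import *
print(manip.sense(), manip.finger_overhang)
for n in('top','side'):
    d=snap(n); np.savez(n+'.npz',**d)
    cv2.imwrite(f'pics/{n}.png',cv2.resize(d['image'][...,::-1],(768,576)))
    print(n,d['fov_y'],d['k1'],np.round(d['extrinsics'],3).tolist())
E
```

```text
{'t': 0.0, 'q': array([ 1.16052952e+00,  5.28437599e-01,  1.43388631e+00, -2.64606391e-05,
        1.18137160e+00, -1.78501610e-01]), 'qd': array([-1.74585983e-03,  2.46841094e-04, -8.11706150e-06,  4.59775886e-04,
       -3.15437499e-04,  4.96286710e-04]), 'tau': array([-1.63521076e-03, -4.42355025e+01, -1.78025508e+01, -2.45041338e-04,
        8.35453364e-03,  2.66852290e-06]), 'tcp_pos': array([0.14326744, 0.60766942, 0.24435621]), 'tool_rot': array([ 1.15618348e-01,  9.93293155e-01, -1.00974373e-03, -2.93363515e-04]), 'force': array([-0.55318495, -0.6517941 , -0.38285016]), 'ft_torque': array([-0.0365925 ,  0.00389953, -0.07581291]), 'gripper_force': 0.0, 'finger_gap': 1.0002480052668858} 0.014
top 54.95223307822211 0.0013451038357269024 [[0.019, 0.982, -0.187, 0.387], [-1.0, 0.019, 0.0, -0.033], [0.004, 0.187, 0.982, 1.092], [0.0, 0.0, 0.0, 1.0]]
side 42.841854412418414 -0.036047419980188816 [[-0.991, 0.089, -0.095, 0.457], [-0.129, -0.588, 0.799, 0.952], [0.015, 0.804, 0.594, 0.818], [0.0, 0.0, 0.0, 1.0]]
```

View pics/top.png

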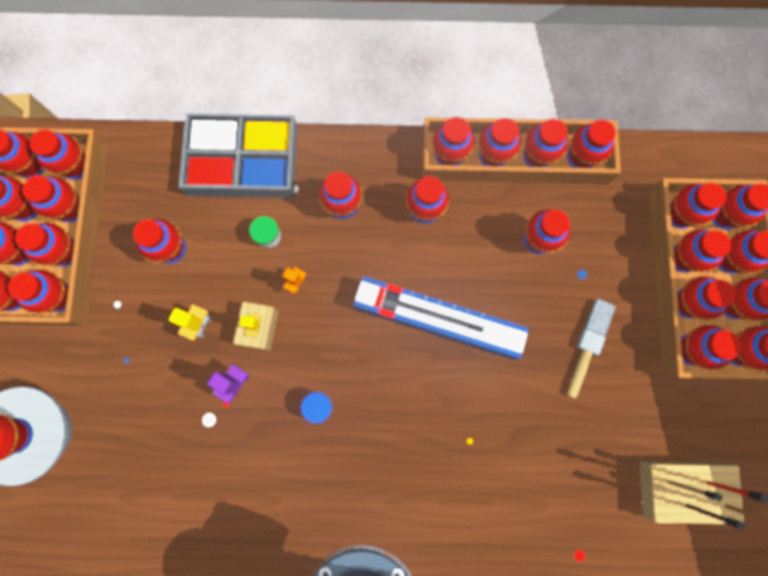

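View pics/side.png

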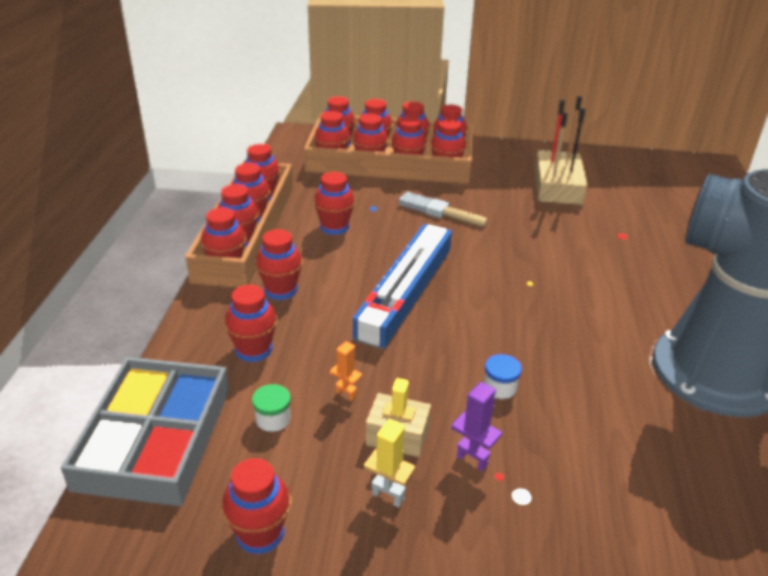

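The top picture (768x576) shows these candidates: large yellow key standing free at (188,320), small yellow key in the wooden stand at (250,323), orange at (293,279), purple at (228,383). I choose the one in the stand, as it is the smaller yellow one. The rail runs from (360,293) to (525,345) with its red mouth at (388,300). Pots are at (265,232) and (316,408).

Run:
```python
from h import *
D={n:dict(np.load(n+'.npz')) for n in('top','side')}
def box(m,W,name):
    P=W[m]; r=cv2.minAreaRect(P[:,:2].astype(np.float32)*1000); print(name,len(P),'rect',np.round(r[0],1),np.round(r[1],1),round(r[2],1),'z',np.round(np.percentile(P[:,2],[5,50,95]),4))
for n,d in D.items():
    W=cloud(d); im=d['image'].astype(int); r,g,b=im[...,0],im[...,1],im[...,2]
    hsv=cv2.cvtColor(d['image'],cv2.COLOR_RGB2HSV)
    # region of stand/rail by world coords
    X,Y,Z=W[...,0],W[...,1],W[...,2]
    c=W[215,167] if n=='top' else W[280,268]
    print(n,'at key px',c)
    yl=(hsv[...,0]>20)&(hsv[...,0]<34)&(hsv[...,1]>180)
    c0=W[215,167] if n=='top' else W[262,266]
    near=np.hypot(X-c0[0],Y-c0[1])<.06
    box(yl&near&(Z>.08)&(Z<.12),W,'handle')
    box(near&(abs(Z-.048)<.004),W,'standtop z48')
    # rail
    rl=(abs(Z-.048)<.005)&(X>.3)&(X<.62)&(Y<.1)&(Y>-.4)
    nl,lab,st,_=cv2.connectedComponentsWithStats(rl.astype(np.uint8))
    k=1+np.argmax(st[1:,4]); box(lab==k,W,'railtop')
    red=((hsv[...,0]<8)|(hsv[...,0]>172))&(hsv[...,1]>150)&rl
    box(red,W,'red')
t=D['top']['image'][...,::-1]
c=cv2.resize(t[170:280,100:250],None,fx=4,fy=4,interpolation=cv2.INTER_CUBIC)
cv2.imwrite('pics/crop.png',c)
```

```text
top at key px [0.50515598 0.2058962  0.10130926]
handle 74 rect [508.7 212. ] [23.2 18. ] 82.8 z [0.0843 0.1026 0.1059]
standtop z48 426 rect [508.7 212.3] [60.6 79.9] 80.9 z [0.045  0.0475 0.0512]
railtop 2038 rect [ 532.  -141.8] [330.   60.9] 73.4 z [0.0444 0.0475 0.0507]
red 101 rect [562.4 -39.5] [37.8 60.1] 73.8 z [0.0444 0.0476 0.0508]
side at key px [0.50231315 0.22939165 0.04907099]Traceback (most recent call last):
  File "<stdin>", line 15, in <module>
  File "<stdin>", line 4, in box
    return _quantile_unchecked(
        a, q, axis, out, overwrite_input, method, keepdims, weights)
    return _ureduce(a,
                    func=_quantile_ureduce_func,
    ...<5 lines>...
                    overwrite_input=overwrite_input,
                    method=method)
    r = func(a, **kwargs)
    result = _quantile(arr,
                       quantiles=q,
    ...<2 lines>...
                       out=out,
                       weights=wgt)
    slices_having_nans = np.isnan(arr[-1, ...])
                                  ~~~^^^^^^^^^
IndexError: index -1 is out of bounds for axis 0 with size 0
```

```bash
cat >> h.py <<'E'
def delta(pos,ydir=None):
    """shift in current tool axes to pos; yaw turn (about tool z, deg) to bring tool y on +-ydir with tool vertical"""
    s=manip.sense(); A=R.from_quat(s['tool_rot']); M=A.as_matrix()
    w=np.array(pos)-s['tcp_pos']
    print('t',round(s['t'],2),'tcp',np.round(s['tcp_pos'],4),'F',np.round(s['force'],2),'gap',round(s['finger_gap'],3),'grip',round(s['gripper_force'],1))
    print('ydeg',round(np.degrees(np.arctan2(M[1,1],M[0,1])),2),'z',np.round(M[:,2],4),'shift now',np.round(M.T@w,4))
    if ydir is not None:
        best=None
        for k in(0,180):
            a=np.radians(ydir+k); y=np.array([np.cos(a),np.sin(a),0]); z=np.array([0,0,-1.]); B=np.stack([np.cross(y,z),y,z],1)
            rv=np.degrees((A.inv()*R.from_matrix(B)).as_rotvec())
            if best is None or np.linalg.norm(rv)<np.linalg.norm(best[0]): best=(rv,B.T@w)
        print('rotvec',np.round(best[0],2),'shift after turn',np.round(best[1],4),'q6',round(s['q'][5],3))
E
python3 - <<'E'
from h import *
d=dict(np.load('top.npz'))
t=d['image'][...,::-1]
cv2.imwrite('pics/crop.png',cv2.resize(t[170:280,100:300],None,fx=4,fy=4,interpolation=cv2.INTER_CUBIC))
delta([.509,.212,.24],81.5)
m=manip.snapshot('wrist'); print(np.round(m['mount'],3).tolist(),m['fov_y'])
E
```

```text
t 0.1 tcp [0.1433 0.6077 0.2444] F [-0.09  0.06  0.79] gap 1.004 grip 0.0
ydeg 76.72 z [-8.0e-04 -1.8e-03 -1.0e+00] shift now [-0.4468 -0.3011  0.0049]
rotvec [-0.11 -0.02 -4.78] shift after turn [-0.4202 -0.3373  0.0044] q6 -0.178
[[0.001, 0.95, 0.313, 0.082], [1.0, -0.001, 0.0, 0.0], [0.001, 0.313, -0.95, -0.129], [0.0, 0.0, 0.0, 1.0]] 64.05062286846612
```

View pics/crop.png

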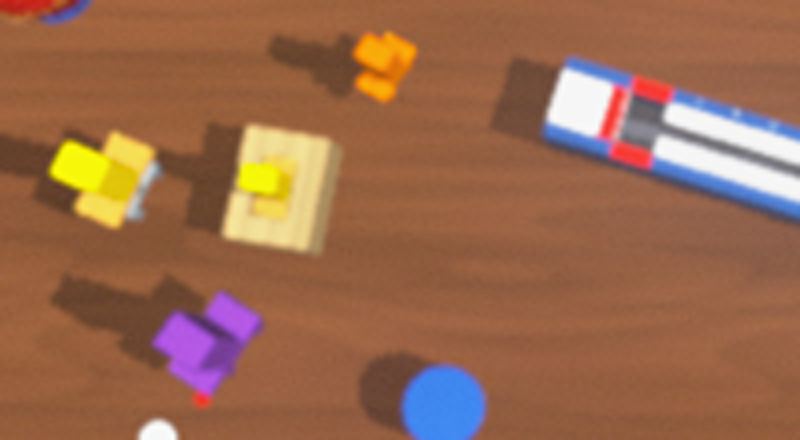

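The crop confirms the pick: the small yellow key stands in the wooden stand at crop (265,180). The mouth is at (645,120), with red on the two sides and the end only, so the red centroid is biased and the stated dimensions give the better mouth centre.

Emit:
drive_tool:
  plan:
    - [0,0,0,0,0,-4.8,1]
    - [-0.03,-0.025,0,0,0,0,1]
    - [-0.035,-0.028,0,0,0,0,1]
    - [-0.035,-0.028,0,0,0,0,1]
    - [-0.035,-0.028,0,0,0,0,1]
    - [-0.035,-0.028,0,0,0,0,1]
    - [-0.035,-0.028,0,0,0,0,1]
    - [-0.035,-0.028,0,0,0,0,1]
    - [-0.035,-0.028,0,0,0,0,1]
    - [-0.03,-0.025,0,0,0,0,1]

```text
t: 1.15
tcp_pos: [0.4102, 0.3182, 0.2452]
tool_rot: [0.074, 0.997, -0.0, 0.0]
force: [0.2, 0.0, 0.4]
finger_gap: 0.995
gripper_force: 0.0
```

Run:
```python
from h import *
delta([.509,.212,.24],81.5)
d=snap('wrist'); W=cloud(d)
hsv=cv2.cvtColor(d['image'],cv2.COLOR_RGB2HSV); X,Y,Z=W[...,0],W[...,1],W[...,2]
def box(m,n):
    P=W[m]
    if len(P)<5: print(n,len(P)); return
    r=cv2.minAreaRect(P[:,:2].astype(np.float32)*1000); print(n,len(P),np.round(r[0],1),np.round(r[1],1),round(r[2],1),'z',np.round(np.median(P[:,2]),4))
near=np.hypot(X-.509,Y-.212)<.06
box(near&(abs(Z-.048)<.003),'stand'); box(near&(abs(Z-.104)<.003),'handletop'); box(near&(abs(Z-.054)<.002),'collar')
cv2.imwrite('pics/w1.png',d['image'][...,::-1])
```

```text
t 1.15 tcp [0.4102 0.3182 0.2452] F [0.18 0.04 0.37] gap 0.995 grip 0.0
ydeg 81.48 z [ 1.e-04 -2.e-04 -1.e+00] shift now [-0.1135 -0.0904  0.0053]
rotvec [-0.01  0.01 -0.02] shift after turn [-0.1134 -0.0904  0.0052] q6 -0.978
stand 1661 [507.1 215.6] [59.7 81.4] 82.3 z 0.0477
handletop 220 [507.3 219.2] [17.7 17.5] 77.4 z 0.1036
collar 276 [506.6 216. ] [24.3 44.1] 81.2 z 0.0537
```

View pics/w1.png

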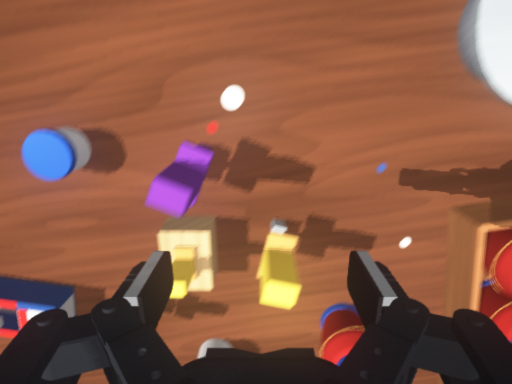

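Wrist view: stand key at (183,265) is partly behind the left finger; the big yellow key stands at (280,270). I go above the stand key and measure again.

Emit:
drive_tool:
  plan:
    - [-0.022,-0.022,0,0,0,0,1]
    - [-0.022,-0.022,0,0,0,0,1]
    - [-0.022,-0.022,0,0,0,0,1]
    - [-0.015,-0.022,0,0,0,0,0.3]
    - [0,0,0,0,0,0,0.3]
    - [0,0,0,0,0,0,0.3]
    - [0,0,0,0,0,0,0.3]

```text
t: 1.9
tcp_pos: [0.4753, 0.2217, 0.2452]
tool_rot: [0.074, 0.997, 0.0, -0.0]
force: [-0.5, 0.5, -0.5]
finger_gap: 0.647
gripper_force: 0.0
```

```bash
cat >> h.py <<'E'
def box(W,m,n):
    P=W[m]
    if len(P)<5: print(n,len(P)); return
    r=cv2.minAreaRect(P[:,:2].astype(np.float32)*1000); print(n,len(P),np.round(r[0],1),np.round(r[1],1),round(r[2],1),'z',np.round(np.median(P[:,2]),4))
E
python3 - <<'E'
from h import *
delta([.509,.212,.16],81.5)
d=snap('wrist'); W=cloud(d)
hsv=cv2.cvtColor(d['image'],cv2.COLOR_RGB2HSV); X,Y,Z=W[...,0],W[...,1],W[...,2]
near=np.hypot(X-.509,Y-.212)<.06
box(W,near&(abs(Z-.048)<.003),'stand'); box(W,near&(abs(Z-.104)<.003),'handletop'); box(W,near&(abs(Z-.054)<.002),'collar')
b=np.load('top.npz'); b=dict(b); V=cloud(b); h=cv2.cvtColor(b['image'],cv2.COLOR_RGB2HSV)
m=(h[...,0]>18)&(h[...,0]<34)&(h[...,1]>150)&(V[...,1]>.255)&(V[...,1]<.4)&(abs(V[...,0]-.5)<.1)&(V[...,2]>.04)
print('big',V[m].min(0),V[m].max(0))
cv2.imwrite('pics/w2.png',d['image'][...,::-1])
E
```

```text
t 1.9 tcp [0.4753 0.2217 0.2452] F [-0.51  0.48 -0.49] gap 0.647 grip 0.0
ydeg 81.56 z [-8.e-04  3.e-04 -1.e+00] shift now [-0.0348 -0.0047  0.0851]
rotvec [ 0.01 -0.05  0.06] shift after turn [-0.0348 -0.0046  0.0852] q6 -1.201
stand 2551 [506.9 214.8] [60.1 80.2] 81.4 z 0.0478
handletop 444 [506.6 215. ] [23.9 17.7] 81.2 z 0.1036
collar 276 [492.3 216.7] [23.1 14.7] 82.0 z 0.0538
big [0.47957299 0.29873718 0.05838937] [0.54131861 0.34804277 0.13559671]
```

View pics/w2.png

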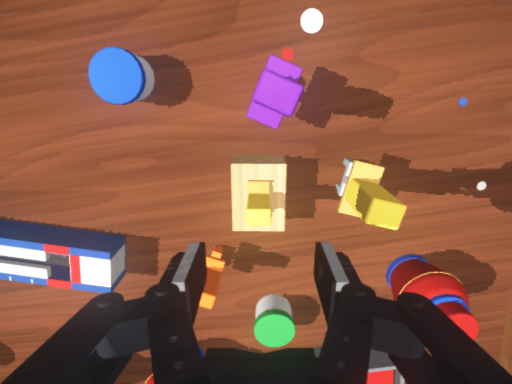

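The key is upright in its stand at (258,200), with free space between the fingers' future paths. Descending around the handle, using wrist-measured positions throughout so that the camera offset cancels.

Emit:
drive_tool:
  plan:
    - [-0.016,-0.001,0,0,0,0,0.3]
    - [-0.016,-0.001,0,0,0,0,0.3]
    - [0,0,0.03,0,0,0,0.3]
    - [0,0,0.04,0,0,0,0.3]
    - [0,0,0.04,0,0,0,0.3]
    - [0,0,0.03,0,0,0,0.3]
    - [0,0,0.02,0,0,0,0.3]
    - [0,0,0.008,0,0,0,0.3]
    - [0,0,0,0,0,0,0.3]
    - [0,0,0,0,0,0,0.3]

```text
t: 2.95
tcp_pos: [0.5079, 0.2149, 0.0781]
tool_rot: [0.074, 0.997, 0.0, 0.001]
force: [0.3, 0.8, 1.0]
finger_gap: 0.649
gripper_force: 0.0
```

Emit:
drive_tool:
  plan:
    - [0,0,0,0,0,0,-0.2]
    - [0,0,0,0,0,0,-0.5]
    - [0,0,0,0,0,0,-0.7]
    - [0,0,0,0,0,0,-0.8]
    - [0,0,0,0,0,0,-0.8]
    - [0,0,0,0,0,0,-0.8]
  newtons: 50

```text
t: 3.55
tcp_pos: [0.5082, 0.2145, 0.0786]
tool_rot: [0.074, 0.997, 0.0, 0.001]
force: [-0.9, -0.0, 6.6]
finger_gap: 0.273
gripper_force: 49.4
```

Emit:
drive_tool:
  plan:
    - [0,0,-0.005,0,0,0,-0.8]
    - [0,0,-0.01,0,0,0,-0.8]
    - [0,0,-0.02,0,0,0,-0.8]
    - [0,0,-0.03,0,0,0,-0.8]
    - [0,0,-0.03,0,0,0,-0.8]
    - [0,0,-0.03,0,0,0,-0.8]
    - [0,0,-0.03,0,0,0,-0.8]
    - [0,0,0,0,0,0,-0.8]
    - [0,0,0,0,0,0,-0.8]

```text
t: 4.45
tcp_pos: [0.5072, 0.2142, 0.2328]
tool_rot: [0.074, 0.997, 0.0, 0.0]
force: [-0.1, -0.2, -2.6]
finger_gap: 0.277
gripper_force: 49.2
```

Run:
```python
from h import *
delta([.52,-.046,.235],73.4)
```

```text
t 4.45 tcp [0.5072 0.2142 0.2328] F [-0.07 -0.18 -2.59] gap 0.277 grip 49.2
ydeg 81.52 z [ 9.e-04  1.e-04 -1.e+00] shift now [-0.0511 -0.2555 -0.0022]
rotvec [0.02 0.05 8.12] shift after turn [-0.0866 -0.2457 -0.0022] q6 -1.226
```

Emit:
drive_tool:
  plan:
    - [0,0,0,0,0,4,-0.8]
    - [0,0,0,0,0,4.1,-0.8]
    - [-0.008,-0.02,0,0,0,0,-0.8]
    - [-0.012,-0.035,0,0,0,0,-0.8]
    - [-0.012,-0.035,0,0,0,0,-0.8]
    - [-0.014,-0.04,0,0,0,0,-0.8]
    - [-0.014,-0.04,0,0,0,0,-0.8]
    - [-0.014,-0.04,0,0,0,0,-0.8]
    - [-0.012,-0.035,0,0,0,0,-0.8]
    - [0,0,0,0,0,0,-0.8]

```text
t: 5.45
tcp_pos: [0.5196, -0.0493, 0.2305]
tool_rot: [0.147, 0.989, -0.001, -0.001]
force: [-0.5, 0.1, -2.1]
finger_gap: 0.273
gripper_force: 49.7
```

Run:
```python
from h import *
s=manip.sense(); delta([.5606,-.046,.235],73.4)
d=snap('wrist'); np.savez('w3.npz',**d); W=cloud(d)
hsv=cv2.cvtColor(d['image'],cv2.COLOR_RGB2HSV); X,Y,Z=W[...,0],W[...,1],W[...,2]
h=hsv[...,0]; reg=(abs(Z-.048)<.004)&(X>.35)&(X<.7)&(Y<.1)
n,l,st,_=cv2.connectedComponentsWithStats(reg.astype(np.uint8)); k=1+np.argmax(st[1:,4])
box(W,l==k,'railtop'); red=((h<8)|(h>172))&(hsv[...,1]>150)&reg; box(W,red,'red')
# key held
near=np.hypot(X-s['tcp_pos'][0],Y-s['tcp_pos'][1])<.05
ky=near&(h>18)&(h<34)&(Z>.15)&(hsv[...,1]>100); box(W,ky,'key'); print(np.nanpercentile(W[ky],[5,50,95],axis=0) if ky.any() else '')
cv2.imwrite('pics/w3.png',d['image'][...,::-1])
```

```text
t 5.45 tcp [ 0.5196 -0.0493  0.2305] F [-0.46  0.14 -2.14] gap 0.273 grip 49.7
ydeg 73.1 z [-0.0024 -0.001  -1.    ] shift now [-0.0382  0.0151 -0.0046]
rotvec [-0.09 -0.12 -0.3 ] shift after turn [-0.0383  0.0149 -0.0045] q6 -1.583
railtop 12708 [ 530.5 -139.5] [331.   62.1] 73.6 z 0.0479
red 573 [ 618.9 -179.2] [ 62.3 360.6] 23.8 z 0.0482
key 5551 [512.8 -46.5] [25.9 31.1] 73.9 z 0.2475
[[ 0.5017335  -0.05753148  0.20567857]
 [ 0.51157244 -0.04687941  0.24750343]
 [ 0.52454318 -0.03622733  0.25633603]]
```

View pics/w3.png

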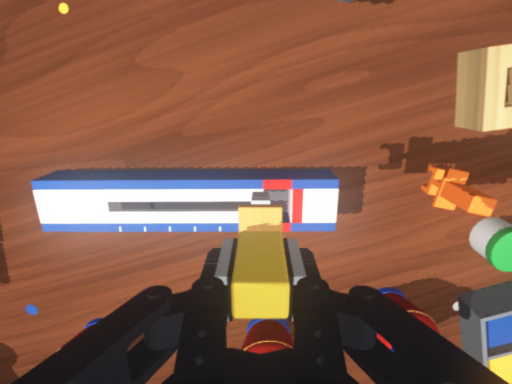

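Wrist view: the key hangs straight in the fingers at (262,260), with the mouth at (278,195) ahead of it. The wrist/top offset is the same for key and rail, so the measurements agree. Moving above the mouth.

Emit:
drive_tool:
  plan:
    - [-0.01,0.004,0,0,0,0.3,-0.8]
    - [-0.014,0.006,0,0,0,0,-0.8]
    - [-0.014,0.007,0,0,0,0,-0.8]
    - [0,0,0.03,0,0,0,-0.8]
    - [0,0,0.03,0,0,0,-0.8]
    - [0,0,0.02,0,0,0,-0.8]
    - [0,0,0,0,0,0,-0.8]
    - [0,0,0,0,0,0,-0.8]

```text
t: 6.3
tcp_pos: [0.5615, -0.0384, 0.1519]
tool_rot: [0.146, 0.989, 0.0, -0.001]
force: [0.1, 0.3, -1.1]
finger_gap: 0.276
gripper_force: 49.6
```

Run:
```python
from h import *
delta([.5602,-.044,.0896],73.5)
s=manip.sense(); d=snap('wrist'); W=cloud(d)
hsv=cv2.cvtColor(d['image'],cv2.COLOR_RGB2HSV);h=hsv[...,0]; p=s['tcp_pos']; L=(W-p)@R.from_quat(s['tool_rot']).as_matrix()
k=(h>18)&(h<34)&(hsv[...,1]>100)&(abs(L[...,0])<.04)&(abs(L[...,1])<.03)&(L[...,2]<.03)
P=L[k]; print(np.percentile(P,[1,5,50,95,99],axis=0))
top=k&(L[...,2]<-.020); box(L,top,'handletop in tool')
```

```text
t 6.3 tcp [ 0.5615 -0.0384  0.1519] F [ 0.07  0.28 -1.11] gap 0.276 grip 49.6
ydeg 73.22 z [-1.e-03  5.e-04 -1.e+00] shift now [-0.0005 -0.0057  0.0623]
rotvec [ 0.01 -0.07 -0.28] shift after turn [-0.0004 -0.0057  0.0623] q6 -1.545
[[-0.00696924 -0.01157658 -0.03060185]
 [-0.00487766 -0.01051823 -0.0258457 ]
 [ 0.00945928  0.00021628 -0.01772804]
 [ 0.01832286  0.01133582  0.02484885]
 [ 0.02137119  0.01336416  0.02553582]]
handletop in tool 2596 [5.2 1.3] [27.4 26.7] 2.6 z -0.025
```

Emit:
drive_tool:
  plan:
    - [0,-0.006,0,0,0,-0.3,-0.8]
    - [0,0,0,0,0,0,-0.8]
    - [0,0,0.02,0,0,0,-0.8]
    - [0,0,0.006,0,0,0,-0.8]
    - [0,0,0.006,0,0,0,-0.8]
    - [0,0,0,0,0,0,-0.8]

```text
t: 6.95
tcp_pos: [0.5592, -0.0455, 0.12]
tool_rot: [0.144, 0.99, 0.0, -0.001]
force: [0.3, 0.4, -2.0]
finger_gap: 0.266
gripper_force: 49.7
```

Run:
```python
from h import *
delta([.5602,-.044,.0896],73.5)
s=manip.sense(); d=snap('wrist'); np.savez('w4.npz',**d)
cv2.imwrite('pics/w4.png',d['image'][...,::-1])
```

```text
t 6.95 tcp [ 0.5592 -0.0455  0.12  ] F [ 0.28  0.38 -1.99] gap 0.266 grip 49.7
ydeg 73.4 z [-1.e-03  3.e-04 -1.e+00] shift now [-0.0006  0.0018  0.0304]
rotvec [ 0.   -0.06 -0.1 ] shift after turn [-0.0006  0.0018  0.0304] q6 -1.562
```

View pics/w4.png

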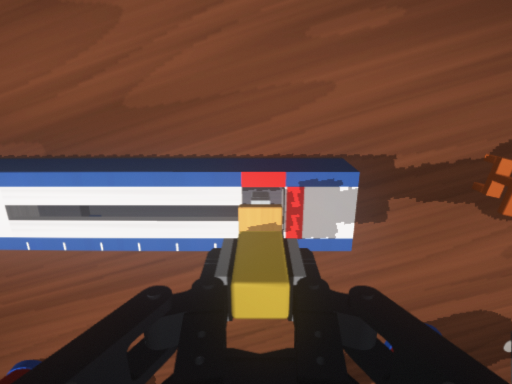

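The key is centred over the mouth (collar at (261,218), mouth spanning 242–287). Lowering it.

Emit:
drive_tool:
  plan:
    - [0,0.001,0.006,0,0,0,-0.8]
    - [0,0,0.006,0,0,0,-0.8]
    - [0,0,0.006,0,0,0,-0.8]
    - [0,0,0.004,0,0,0,-0.8]
    - [0,0,0.003,0,0,0,-0.8]
    - [0,0,0,0,0,0,-0.8]

```text
t: 7.6
tcp_pos: [0.5594, -0.0445, 0.0947]
tool_rot: [0.144, 0.99, 0.0, -0.001]
force: [0.5, -0.2, -1.2]
finger_gap: 0.274
gripper_force: 49.7
```

Emit:
drive_tool:
  plan:
    - [0,0,0.002,0,0,0,-0.8]
    - [0,0,0.001,0,0,0,-0.8]
    - [0,0,0.001,0,0,0,-0.8]
    - [0,0,0,0,0,0,-0.8]

```text
t: 8.0
tcp_pos: [0.5597, -0.0446, 0.0913]
tool_rot: [0.144, 0.99, 0.0, -0.0]
force: [-0.6, 0.2, -1.4]
finger_gap: 0.277
gripper_force: 49.7
```

Emit:
drive_tool:
  plan:
    - [0,0,0.0005,0,0,0,-0.8]
    - [0,0,0,0,0,0,-0.8]

```text
t: 8.2
tcp_pos: [0.5598, -0.0446, 0.0909]
tool_rot: [0.144, 0.99, -0.0, 0.0]
force: [-0.2, 0.1, -1.6]
finger_gap: 0.276
gripper_force: 49.7
```

Emit:
drive_tool:
  plan:
    - [0,0,0.0005,0,0,0,-0.8]
    - [0,0,0.0005,0,0,0,-0.8]
    - [0,0,0,0,0,0,-0.8]

```text
t: 8.5
tcp_pos: [0.5597, -0.0445, 0.0897]
tool_rot: [0.144, 0.99, 0.0, -0.0]
force: [-1.0, -0.3, -2.4]
finger_gap: 0.277
gripper_force: 49.7
```

Emit:
drive_tool:
  plan:
    - [0,0,0.0005,0,0,0,-0.8]
    - [0,0,0,0,0,0,-0.8]

```text
t: 8.7
tcp_pos: [0.5598, -0.0445, 0.0896]
tool_rot: [0.144, 0.99, -0.0, 0.0]
force: [-0.8, -0.4, 0.9]
finger_gap: 0.276
gripper_force: 50.2
```

Emit:
drive_tool:
  plan:
    - [0,0,0.0005,0,0,0,-0.8]
    - [0,0,0,0,0,0,-0.8]

```text
t: 8.9
tcp_pos: [0.5598, -0.0445, 0.0896]
tool_rot: [0.144, 0.99, -0.0, 0.0]
force: [-1.5, 0.6, 5.3]
finger_gap: 0.276
gripper_force: 50.8
```

Run:
```python
from h import *
# rail slot entry y=56 and limits, in wrist-measured frame
delta([.5606,-.0446,.0896],73.5)
a=np.radians(73.5); u=np.array([np.cos(a),np.sin(a)]); o=np.array([.5305,-.1395])+.015*u
p=manip.sense()['tcp_pos'][:2]-o; print('rail y',p@u,'rail x',p@[u[1],-u[0]])
```

```text
t 8.9 tcp [ 0.5598 -0.0445  0.0896] F [-1.5   0.61  5.32] gap 0.276 grip 50.8
ydeg 73.42 z [ 3.e-04 -1.e-04 -1.e+00] shift now [-0.0008  0.0002 -0.    ]
rotvec [-0.    0.02 -0.08] shift after turn [-0.0008  0.0002 -0.    ] q6 -1.56
rail y 0.0843684487544083 rail x 0.0011368933418647621
```

Foot on the track floor at rail y ≈ 84 mm, about 7 N pressure, vertical stiffness about 9 N/mm. Now into the slot.

Emit:
drive_tool:
  plan:
    - [0,-0.002,0,0,0,0,-0.8]
    - [0,-0.002,0,0,0,0,-0.8]
    - [0,-0.002,0,0,0,0,-0.8]
    - [0,-0.002,0,0,0,0,-0.8]
    - [0,-0.002,0,0,0,0,-0.8]
    - [0,0,0,0,0,0,-0.8]

```text
t: 9.5
tcp_pos: [0.558, -0.0544, 0.0895]
tool_rot: [0.145, 0.99, 0.0, 0.001]
force: [0.4, 1.7, 5.2]
finger_gap: 0.279
gripper_force: 50.6
```

```bash
cat > r.py <<'E'
from h import *
s=manip.sense(); a=np.radians(73.5); u=np.array([np.cos(a),np.sin(a)]); v=np.array([u[1],-u[0]]); o=np.array([.5305,-.1395])+.015*u
p=s['tcp_pos'][:2]-o; F=s['force']
print('t',round(s['t'],2),'rail x,y mm',np.round([p@v*1e3,p@u*1e3],2),'z',round(s['tcp_pos'][2]*1e3,2),'F rail x,y,z',np.round([F[:2]@v,F[:2]@u,F[2]],1),'M',np.round(s['ft_torque'],2))
E
python3 r.py
```

```text
t 9.5 rail x,y mm [ 2.18 74.38] z 89.55 F rail x,y,z [-0.1  1.7  5.2] M [ 0.28 -0.07 -0.01]
```

Emit:
drive_tool:
  plan:
    - [0.0007,-0.002,0,0,0,0,-0.8]
    - [0,-0.002,0,0,0,0,-0.8]
    - [0,-0.002,0,0,0,0,-0.8]
    - [0,-0.002,0,0,0,0,-0.8]
    - [0,-0.002,0,0,0,0,-0.8]
    - [0,0,0,0,0,0,-0.8]

```text
t: 10.1
tcp_pos: [0.5544, -0.0639, 0.0895]
tool_rot: [0.145, 0.99, 0.0, 0.001]
force: [0.7, 2.5, 6.2]
finger_gap: 0.271
gripper_force: 50.6
```

```bash
python3 r.py
```

```text
t 10.1 rail x,y mm [ 1.43 64.32] z 89.55 F rail x,y,z [-0.1  2.6  6.2] M [ 0.33 -0.11 -0.03]
```

Emit:
drive_tool:
  plan:
    - [0,-0.003,0,0,0,0,-0.8]
    - [0,-0.004,0,0,0,0,-0.8]
    - [0,-0.005,0,0,0,0,-0.8]
    - [0,-0.005,0,0,0,0,-0.8]
    - [0,-0.005,0,0,0,0,-0.8]
    - [0,-0.005,0,0,0,0,-0.8]
    - [0,-0.004,0,0,0,0,-0.8]
    - [0,-0.003,0,0,0,0,-0.8]
    - [0,0,0,0,0,0,-0.8]

```text
t: 11.0
tcp_pos: [0.5445, -0.0967, 0.0895]
tool_rot: [0.145, 0.99, -0.0, 0.001]
force: [-0.1, 0.3, 6.3]
finger_gap: 0.275
gripper_force: 50.7
```

```bash
python3 r.py
```

```text
t 11.0 rail x,y mm [ 1.31 30.  ] z 89.53 F rail x,y,z [-0.2  0.3  6.3] M [ 0.23 -0.1  -0.06]
```

Sliding freely at y = 30 mm. Now the search in 6 mm steps (the foot has 5 mm of play in the notch).

Emit:
drive_tool:
  plan:
    - [0,-0.0015,0,0,0,0,-0.8]
    - [0,-0.0015,0,0,0,0,-0.8]
    - [0,-0.0015,0,0,0,0,-0.8]
    - [0,-0.0015,0,0,0,0,-0.8]
    - [0,0,0,0,0,0,-0.8]

```text
t: 11.5
tcp_pos: [0.5429, -0.1021, 0.0896]
tool_rot: [0.145, 0.99, 0.0, 0.001]
force: [0.6, 1.7, 6.3]
finger_gap: 0.274
gripper_force: 50.6
```

Emit:
drive_tool:
  plan:
    - [0,-0.0015,0,0,0,0,-0.8]
    - [0,-0.0015,0,0,0,0,-0.8]
    - [0,-0.0015,0,0,0,0,-0.8]
    - [0,-0.0015,0,0,0,0,-0.8]
    - [0,0,0,0,0,0,-0.8]

```text
t: 12.0
tcp_pos: [0.5412, -0.1079, 0.0895]
tool_rot: [0.144, 0.99, 0.0, 0.001]
force: [1.1, 1.9, 6.7]
finger_gap: 0.277
gripper_force: 50.6
```

Emit:
drive_tool:
  plan:
    - [0,-0.0015,0,0,0,0,-0.8]
    - [0,-0.0015,0,0,0,0,-0.8]
    - [0,-0.0015,0,0,0,0,-0.8]
    - [0,-0.0015,0,0,0,0,-0.8]
    - [0,0,0,0,0,0,-0.8]

```text
t: 12.5
tcp_pos: [0.5394, -0.1136, 0.0895]
tool_rot: [0.144, 0.99, 0.0, 0.001]
force: [0.1, 2.1, 7.0]
finger_gap: 0.279
gripper_force: 50.6
```

Emit:
drive_tool:
  plan:
    - [0,-0.0015,0,0,0,0,-0.8]
    - [0,-0.0015,0,0,0,0,-0.8]
    - [0,-0.0015,0,0,0,0,-0.8]
    - [0,-0.0015,0,0,0,0,-0.8]
    - [0,0,0,0,0,0,-0.8]

```text
t: 13.0
tcp_pos: [0.5377, -0.1194, 0.0895]
tool_rot: [0.144, 0.99, 0.0, 0.001]
force: [0.8, 2.0, 5.7]
finger_gap: 0.272
gripper_force: 50.6
```

Emit:
drive_tool:
  plan:
    - [0,-0.0015,0,0,0,0,-0.8]
    - [0,-0.0015,0,0,0,0,-0.8]
    - [0,-0.0015,0,0,0,0,-0.8]
    - [0,-0.0015,0,0,0,0,-0.8]
    - [0,0,0,0,0,0,-0.8]

```text
t: 13.5
tcp_pos: [0.536, -0.1251, 0.0895]
tool_rot: [0.145, 0.99, 0.0, 0.001]
force: [0.6, 1.1, 6.0]
finger_gap: 0.273
gripper_force: 50.6
```

Emit:
drive_tool:
  plan:
    - [0,-0.0015,0,0,0,0,-0.8]
    - [0,-0.0015,0,0,0,0,-0.8]
    - [0,-0.0015,0,0,0,0,-0.8]
    - [0,-0.0015,0,0,0,0,-0.8]
    - [0,0,0,0,0,0,-0.8]

```text
t: 14.0
tcp_pos: [0.5343, -0.1309, 0.0896]
tool_rot: [0.144, 0.99, -0.0, 0.001]
force: [0.8, 2.4, 6.7]
finger_gap: 0.269
gripper_force: 50.6
```

Emit:
drive_tool:
  plan:
    - [0,-0.0015,0,0,0,0,-0.8]
    - [0,-0.0015,0,0,0,0,-0.8]
    - [0,-0.0015,0,0,0,0,-0.8]
    - [0,-0.0015,0,0,0,0,-0.8]
    - [0,0,0,0,0,0,-0.8]

```text
t: 14.5
tcp_pos: [0.5325, -0.1366, 0.0896]
tool_rot: [0.144, 0.99, -0.0, 0.001]
force: [0.1, 1.9, 7.0]
finger_gap: 0.275
gripper_force: 50.6
```

Emit:
drive_tool:
  plan:
    - [0,-0.0015,0,0,0,0,-0.8]
    - [0,-0.0015,0,0,0,0,-0.8]
    - [0,-0.0015,0,0,0,0,-0.8]
    - [0,-0.0015,0,0,0,0,-0.8]
    - [0,0,0,0,0,0,-0.8]

```text
t: 15.0
tcp_pos: [0.5308, -0.1424, 0.0895]
tool_rot: [0.144, 0.99, -0.0, 0.001]
force: [0.9, 3.0, 6.4]
finger_gap: 0.275
gripper_force: 50.6
```

```bash
python3 r.py
```

```text
t 15.0 rail x,y mm [  1.06 -17.67] z 89.55 F rail x,y,z [0.  3.2 6.4] M [ 0.45 -0.13 -0.04]
```

Emit:
drive_tool:
  plan:
    - [0,-0.0015,0,0,0,0,-0.8]
    - [0,-0.0015,0,0,0,0,-0.8]
    - [0,-0.0015,0,0,0,0,-0.8]
    - [0,-0.0015,0,0,0,0,-0.8]
    - [0,0,0,0,0,0,-0.8]

```text
t: 15.5
tcp_pos: [0.5291, -0.1481, 0.0895]
tool_rot: [0.144, 0.99, -0.0, 0.001]
force: [0.2, 1.6, 6.7]
finger_gap: 0.273
gripper_force: 50.6
```

Emit:
drive_tool:
  plan:
    - [0,-0.0015,0,0,0,0,-0.8]
    - [0,-0.0015,0,0,0,0,-0.8]
    - [0,-0.0015,0,0,0,0,-0.8]
    - [0,-0.0015,0,0,0,0,-0.8]
    - [0,0,0,0,0,0,-0.8]

```text
t: 16.0
tcp_pos: [0.5273, -0.1539, 0.0895]
tool_rot: [0.145, 0.99, -0.0, 0.001]
force: [1.3, 2.8, 6.7]
finger_gap: 0.276
gripper_force: 50.6
```

Emit:
drive_tool:
  plan:
    - [0,-0.0015,0,0,0,0,-0.8]
    - [0,-0.0015,0,0,0,0,-0.8]
    - [0,-0.0015,0,0,0,0,-0.8]
    - [0,-0.0015,0,0,0,0,-0.8]
    - [0,0,0,0,0,0,-0.8]

```text
t: 16.5
tcp_pos: [0.5256, -0.1596, 0.0895]
tool_rot: [0.145, 0.99, -0.0, 0.001]
force: [0.2, 1.2, 7.4]
finger_gap: 0.272
gripper_force: 50.6
```

Emit:
drive_tool:
  plan:
    - [0,-0.0015,0,0,0,0,-0.8]
    - [0,-0.0015,0,0,0,0,-0.8]
    - [0,-0.0015,0,0,0,0,-0.8]
    - [0,-0.0015,0,0,0,0,-0.8]
    - [0,0,0,0,0,0,-0.8]

```text
t: 17.0
tcp_pos: [0.5239, -0.1654, 0.0896]
tool_rot: [0.144, 0.99, -0.0, 0.001]
force: [0.5, 1.8, 6.2]
finger_gap: 0.274
gripper_force: 50.7
```

Emit:
drive_tool:
  plan:
    - [0,-0.0015,0,0,0,0,-0.8]
    - [0,-0.0015,0,0,0,0,-0.8]
    - [0,-0.0015,0,0,0,0,-0.8]
    - [0,-0.0015,0,0,0,0,-0.8]
    - [0,0,0,0,0,0,-0.8]

```text
t: 17.5
tcp_pos: [0.5221, -0.1711, 0.0895]
tool_rot: [0.144, 0.99, -0.0, 0.001]
force: [0.5, 2.6, 6.2]
finger_gap: 0.27
gripper_force: 50.6
```

Emit:
drive_tool:
  plan:
    - [0,-0.0015,0,0,0,0,-0.8]
    - [0,-0.0015,0,0,0,0,-0.8]
    - [0,-0.0015,0,0,0,0,-0.8]
    - [0,-0.0015,0,0,0,0,-0.8]
    - [0,0,0,0,0,0,-0.8]

```text
t: 18.0
tcp_pos: [0.5193, -0.1769, 0.0884]
tool_rot: [0.144, 0.99, -0.0, -0.0]
force: [0.6, -0.5, -2.0]
finger_gap: 0.273
gripper_force: 49.7
```

The foot dropped (z 1.1 mm lower, Fz back to the key's weight). Pushing down gently.

Emit:
drive_tool:
  plan:
    - [0,0,0.001,0,0,0,-0.8]
    - [0,0,0.001,0,0,0,-0.8]
    - [0,0,0,0,0,0,-0.8]

```text
t: 18.3
tcp_pos: [0.5193, -0.1765, 0.0862]
tool_rot: [0.144, 0.99, 0.0, -0.001]
force: [0.5, 0.3, -1.9]
finger_gap: 0.274
gripper_force: 49.7
```

```bash
python3 r.py
```

```text
t 18.3 rail x,y mm [ -0.26 -53.63] z 86.22 F rail x,y,z [ 0.4  0.4 -1.9] M [-0.02  0.03  0.01]
```

Emit:
drive_tool:
  plan:
    - [-0.0007,0,0.001,0,0,0,-0.8]
    - [0,0,0.001,0,0,0,-0.8]
    - [0,0,0.001,0,0,0,-0.8]
    - [0,0,0.001,0,0,0,-0.8]
    - [0,0,0.001,0,0,0,-0.8]
    - [0,0,0.0005,0,0,0,-0.8]
    - [0,0,0,0,0,0,-0.8]

```text
t: 19.0
tcp_pos: [0.5203, -0.1768, 0.0812]
tool_rot: [0.144, 0.99, 0.0, -0.0]
force: [0.2, -0.2, -0.9]
finger_gap: 0.272
gripper_force: 49.7
```

Emit:
drive_tool:
  plan:
    - [0,0,0.0005,0,0,0,-0.8]
    - [0,0,0.0005,0,0,0,-0.8]
    - [0,0,0,0,0,0,-0.8]

```text
t: 19.3
tcp_pos: [0.5204, -0.1768, 0.0803]
tool_rot: [0.144, 0.99, 0.0, -0.0]
force: [0.5, -0.1, -1.4]
finger_gap: 0.276
gripper_force: 49.7
```

Emit:
drive_tool:
  plan:
    - [0,0,0.0005,0,0,0,-0.8]
    - [0,0,0.0005,0,0,0,-0.8]
    - [0,0,0.0005,0,0,0,-0.8]
    - [0,0,0,0,0,0,-0.8]

```text
t: 19.7
tcp_pos: [0.5203, -0.1768, 0.0787]
tool_rot: [0.144, 0.99, 0.0, -0.0]
force: [-0.2, -0.1, -3.0]
finger_gap: 0.276
gripper_force: 49.7
```

Emit:
drive_tool:
  plan:
    - [0,0,0.0005,0,0,0,-0.8]
    - [0,0,0,0,0,0,-0.8]

```text
t: 19.9
tcp_pos: [0.5204, -0.1768, 0.0786]
tool_rot: [0.144, 0.99, -0.0, 0.0]
force: [-0.6, 1.3, 1.9]
finger_gap: 0.272
gripper_force: 50.2
```

Collar seated (TCP z 0.0786, exactly the height at pick-up with the collar seated). Releasing and rising.

Emit:
drive_tool:
  plan:
    - [0,0,0,0,0,0,-0.2]
    - [0,0,0,0,0,0,0.1]
    - [0,0,0,0,0,0,0.3]
    - [0,0,0,0,0,0,0.3]
    - [0,0,0,0,0,0,0.3]
    - [0,0,-0.02,0,0,0,0.3]
    - [0,0,-0.03,0,0,0,0.3]
    - [0,0,-0.04,0,0,0,0.3]
    - [0,0,-0.04,0,0,0,0.3]
    - [0,0,0,0,0,0,0.3]

```text
t: 20.9
tcp_pos: [0.5236, -0.1785, 0.2138]
tool_rot: [0.144, 0.99, -0.002, 0.006]
force: [0.6, -0.4, 0.7]
finger_gap: 0.649
gripper_force: 0.0
```

Run:
```python
from h import *
s=manip.sense(); p=s['tcp_pos']; print(p,s['force'],s['finger_gap'])
d=snap('side'); W=cloud(d); hsv=cv2.cvtColor(d['image'],cv2.COLOR_RGB2HSV);h=hsv[...,0]
k=(h>18)&(h<34)&(hsv[...,1]>150)&(np.hypot(W[...,0]-.52,W[...,1]+.178)<.05)&(W[...,2]<.13)
print(k.sum(),np.percentile(W[k],[2,50,98],axis=0))
v,u=np.where(k); c=d['image'][v.min()-50:v.max()+50,u.min()-70:u.max()+70,::-1]
cv2.imwrite('pics/fin.png',cv2.resize(c,None,fx=3.5,fy=3.5)[:600,:800])
```

```text
[ 0.52364324 -0.17854957  0.21379262] [ 0.61003128 -0.39389527  0.65237319] 0.6489652121367796
107 [[ 0.5130547  -0.17759058  0.05453839]
 [ 0.52186333 -0.16597932  0.07925124]
 [ 0.53164309 -0.16062358  0.1043804 ]]
```

View pics/fin.png

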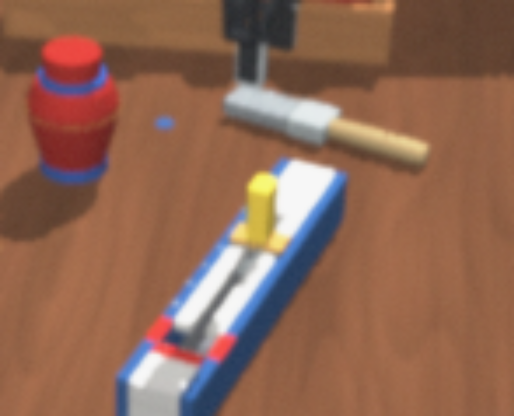

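The key stands upright in the rail at (262,210), collar flush at (260,243). Handle top is at z ≈ 0.104, so the origin is 6 mm up. The fingers are clear above it.

```bash
python3 -c "
from station import manip
print(manip.sign_off())"
```

```text
the job is handed in; nothing more can be done
None
```

The stop key is standing released and upright in the hidden notch, at about rail y = -54 mm with its collar flush. I saw no sign of touching the jars, pots or brush, and the job was handed in at about 21 s, though the hand-in gave no verdict.

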